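# Stroke-test the paste dispensers and reject the stiff one

## Task

Before the three empty polishing-paste dispensers in the wooden rack are filled, test them: with shut fingers press each thumb pad down gently, never with more than 20 newtons. Two run down easily: push these fully home and leave them standing in the rack. One stiffens part-way: stop there without forcing it, then lift that dispenser out and stand it upright in the black metal tray, leaving the other things on the bench where they are.

Things in the scene. Friction and masses are not known exactly. Their poses are not given: they have to be found in the camera images.
- dispenser_a: one of three outwardly identical empty hand dispensers (like a stout syringe), standing upright in the rack: aluminium barrel 34 mm diameter with a plastic collar 36 mm diameter at heights 70 to 96 mm above the barrel's flat foot; about 0.2 kg. Origin: centre of the foot, z up the barrel. Lift it by gripping the collar from above. Which of the three is the faulty one is not known beforehand.
- stroke_a (a joint): travel of dispenser_a's plunger, m: 0 = drawn out, 0.025 = fully home, where it meets a soft bumper (about 2.5 N more per mm pressed beyond; it rests at 25 to 26 mm when let go); starts 0 to 5 mm down. The plunger has no return spring. A sound plunger resists with a steady 3 to 4 N. The faulty one feels the same at first, then from about 9 mm of travel its resistance climbs by about 2 N per mm; it eases back a few mm when let go.
- pad_a: black thumb pad of dispenser_a's plunger, a disc 28 mm diameter, 7 mm thick, on a 10 mm rod; origin: centre of its underside, z up. Pad underside is 31 mm above the collar's top when drawn out, 6 mm when home. Press it from above with shut fingers, do not pinch it.
- pad_top_a (a point): centre of the top face of pad_a; 134 mm above the dispenser's foot when drawn out, 109 mm when home.
- dispenser_b: one of three outwardly identical empty hand dispensers (like a stout syringe), standing upright in the rack: aluminium barrel 34 mm diameter with a plastic collar 36 mm diameter at heights 70 to 96 mm above the barrel's flat foot; about 0.2 kg. Origin: centre of the foot, z up the barrel. Lift it by gripping the collar from above. Which of the three is the faulty one is not known beforehand.
- stroke_b (a joint): travel of dispenser_b's plunger, m: 0 = drawn out, 0.025 = fully home, where it meets a soft bumper (about 2.5 N more per mm pressed beyond; it rests at 25 to 26 mm when let go); starts 0 to 5 mm down. The plunger has no return spring. A sound plunger resists with a steady 3 to 4 N. The faulty one feels the same at first, then from about 9 mm of travel its resistance climbs by about 2 N per mm; it eases back a few mm when let go.
- pad_b: black thumb pad of dispenser_b's plunger, a disc 28 mm diameter, 7 mm thick, on a 10 mm rod; origin: centre of its underside, z up. Pad underside is 31 mm above the collar's top when drawn out, 6 mm when home. Press it from above with shut fingers, do not pinch it.
- pad_top_b (a point): centre of the top face of pad_b; 134 mm above the dispenser's foot when drawn out, 109 mm when home.
- dispenser_c: one of three outwardly identical empty hand dispensers (like a stout syringe), standing upright in the rack: aluminium barrel 34 mm diameter with a plastic collar 36 mm diameter at heights 70 to 96 mm above the barrel's flat foot; about 0.2 kg. Origin: centre of the foot, z up the barrel. Lift it by gripping the collar from above. Which of the three is the faulty one is not known beforehand.
- stroke_c (a joint): travel of dispenser_c's plunger, m: 0 = drawn out, 0.025 = fully home, where it meets a soft bumper (about 2.5 N more per mm pressed beyond; it rests at 25 to 26 mm when let go); starts 0 to 5 mm down. The plunger has no return spring. A sound plunger resists with a steady 3 to 4 N. The faulty one feels the same at first, then from about 9 mm of travel its resistance climbs by about 2 N per mm; it eases back a few mm when let go.
- pad_c: black thumb pad of dispenser_c's plunger, a disc 28 mm diameter, 7 mm thick, on a 10 mm rod; origin: centre of its underside, z up. Pad underside is 31 mm above the collar's top when drawn out, 6 mm when home. Press it from above with shut fingers, do not pinch it.
- pad_top_c (a point): centre of the top face of pad_c; 134 mm above the dispenser's foot when drawn out, 109 mm when home.
- rack: pale wooden block fixed to the bench, 70 x 230 x 45 mm (x, y, z), with three 36 mm round holes, 35 mm deep, in a row along its y at 75 mm pitch (dispenser a at y = -75 mm, b at 0, c at +75 mm). Origin: centre of the underside.
- tray: shallow open black metal tray fixed to the bench, 150 x 210 mm outside (x, y), 35 mm high, walls and floor 4 mm thick. Origin: centre of its underside, x and y along its sides. A small carved wooden bead lies in its +y half (around y = +70 mm); the -y half is empty.
- carved_bead: dark wooden carved bead 38 mm wide, 32 mm high, lying in the tray's +y half: bystander; origin centre of underside
- oil_jar: small amber glass jar 36 mm diameter, 45 mm high: bystander; origin centre of underside
- felt_wheel: grey felt polishing wheel, disc 36 mm diameter, 12 mm thick: bystander; origin centre of underside
- handpiece: metal engraving handpiece about 150 mm long, 25 mm thick, lying near the far edge: bystander
- brush: brush 170 mm long lying near the far edge: bystander
- water_cup: white cup 70 mm wide, 75 mm high, near the far edge: bystander
- walnut_blank: dark wood block 60 x 90 x 25 mm near the far edge: bystander
Not all that is in view belongs to the job. Leave any blue or green look-alike of the dispenser_b alone. Leave any purple look-alike of the dispenser_a alone.

How it is judged:
By the outcome, as a careful person would: the job done as asked, in the order asked, and still so for the second after the job is handed in, with the robot touching nothing.
It also fails if it takes over 64 s, if anything falls off the work surface, if the arm or the gripper's body presses on something with over 40 N, if the wrist force passes 120 N, or if a joint passes its speed limit or range.

## Robot

A 7-joint arm with a two-finger parallel gripper is mounted at the origin on the work surface. World frame = base frame: x ahead of the robot, y to its left, z up, the work surface at z = 0. Lengths are in m, angles in rad, forces in N, time in s.
With the tool pointing down it reaches from about 0.4 to 0.9 m from the base axis. Payload 5.6 kg.
Tool frame: the origin (TCP) lies midway between the tips of the shut fingers; the grasp point (between the pads) lies 19 mm behind it; y points along the fingers, z is the direction in which the jaws open and shut, and the axes are right-handed (so a half turn about y gives the same grasp; the last joint's range is limited). The gripper opens to 92 mm and grips with 3 to 60 N. Pads are 20 mm wide; open, the fingers measure 128 mm over their backs; the gripper's body (75 mm by 189 mm) begins 69 mm behind the grasp point.
Start: joints at [-1.207, 0.468, -0.012, 1.603, 0.006, 1.071, -0.056], TCP at [0.257, 0.597, 0.215] pointing down, gripper open.
Joint ranges: [-2.53, 2.53], [-0.31, 2.02], [-1.57, 1.55], [0.28, 2.44], [-1.29, 4.43], [0.15, 1.84], [-2.92, 2.92]. Speed limits (rad/s): [2.57, 2.57, 3.14, 3.14, 3.14, 3.14, 3.14].

## Interface

Orientations are given as a 3x3 rotation matrix whose columns are the frame's x, y, z axes.
In Python, from station import env, effector, solver, viewer, workorder, search_frame, tip_of gives the robot as it stands. Calls block until the motion is done:
- env.reach(position, orientation): joint-space move of the TCP to a pose.
- env.movel(position, frame=None, rate=0.15): straight line of the TCP; frame=None keeps the orientation; rate is the mean speed in m/s.
- env.goto_joints(angles): joint-space move.
- effector.release() and effector.grasp(squeeze=None): open the fingers fully, or close them until they stop; squeeze is the grip in N (None keeps the last).
- env.pause(seconds).
- solver.inverse_kinematics(position, orientation): joint angles nearest the present ones, or None.
- env.sense(): the state.
- viewer.read_camera(name): name is "side" or "top"; returns (picture, depth): 384x512x3 uint8, red, green, blue; 384x512 float32, m along the optical axis (not along the pixel's ray), 0 where there is no reading.
- viewer.camera_info(name): a dict with "intrinsics" (3x3 intrinsics, pixels), "eye" and "rotation" of the camera in the world. Camera axes: x right, y up, looking along -z (the intrinsics and any distortion apply to the point x, -y, -z); pixel columns grow to the right and rows downward; lengths in m; the calibration is good to about 2 mm. A picture is of the moment at which its call begins. camera_info takes no time and is no camera call.
A pose or a line that the arm cannot do raises env.PlanningError and nothing moves.
- workorder.finish_job(): hands the job in, once; it reports no verdict.
Trained networks look in the newest picture that a camera, given by its name, has taken for a name from the list of things; names that differ only in an ending like _2 or _b are one class to them, and where a whole thing is asked for, a point or a joint stands for the part that bears it (a point fixed in the world has none). Each returns a list of dicts, best first, with "score" (0 to 1); they miss things now and then, are a little off and sometimes report something else, mostly with a low value. They report only what shows in the picture. A call takes as long as a camera call. They do not tell look-alikes from the thing itself.
- search_frame(camera, name): "at" ([x, y, z] in m, in world coordinates, good to about 4 mm: the middle of the surface that is visible of it).
- tip_of(camera, name): "at" ([x, y, z] in m, in world coordinates, good to about 4 mm: a listed point, or the origin of a listed thing).
The state is a dict: "t": time; "joint_positions": joint angles; "joint_velocities": joint speeds; "tau": joint torques, N m; "ee_pos": TCP position; "tcp_rot": TCP orientation; "wrist_force": force on the tool from outside, world axes, zero at the start; "moment": the same for the moment, N m; "gripper_width": finger opening in m.
Only numpy, scipy, OpenCV 4.12 (cv2) and the standard library are available. Lean on these libraries where they do the work, as an engineer would, in place of code of your own. Each camera call takes 0.05 s, during which the arm holds its last target.

## Working session

There is one attempt and no reset: what is moved stays moved. The work goes in short steps, each a Python script; the robot and the scene stay as the last script left them, time stands still between calls to the robot, and variables do not carry over. Pictures are saved under pics/ and viewed, and the job is handed in when it is done.

```bash
mkdir -p pics
cat > h.py <<'E'
import numpy as np, cv2
from station import env, effector, solver, viewer, workorder, search_frame, tip_of
def snap(cam,name):
    p,d=viewer.read_camera(cam); cv2.imwrite(f'pics/{name}.png',cv2.cvtColor(p,cv2.COLOR_RGB2BGR)); return p,d
def world(cam,d):
    i=viewer.camera_info(cam); K=np.array(i['intrinsics']); R=np.array(i['rotation']); e=np.array(i['eye'])
    v,u=np.indices(d.shape); x=(u-K[0,2])/K[0,0]*d; y=(v-K[1,2])/K[1,1]*d
    return np.stack([x,-y,-d],-1)@R.T+e
E
python3 - <<'E'
from h import *
np.set_printoptions(precision=4,suppress=True)
s=env.sense(); print(s['t'],s['ee_pos'],s['tcp_rot'],s['wrist_force'],s['gripper_width'])
for c in('top','side'):
    p,d=snap(c,c+'0'); np.save(c+'0.npy',d); print(c,viewer.camera_info(c))
for c in('top','side'):
    for n in('pad_top_a','dispenser_a','rack','tray','oil_jar','felt_wheel'):
        print(c,n,[(np.round(r['at'],3).tolist(),round(r['score'],2)) for r in tip_of(c,n)])
print(env.sense()['t'])
E
```

```text
0.0 [0.257  0.5964 0.2137] [[ 0.9184 -0.0005  0.3957]
 [-0.3957 -0.0016  0.9184]
 [ 0.0002 -1.     -0.0017]] [0.4281 0.0592 0.1061] 0.09191360020449028
top {'intrinsics': array([[414.1637,   0.    , 253.9959],
       [  0.    , 414.1637, 194.5991],
       [  0.    ,   0.    ,   1.    ]]), 'eye': array([ 0.4729, -0.    ,  0.9516]), 'rotation': array([[ 0.0137,  0.9888, -0.1483],
       [-0.9998,  0.0153,  0.0095],
       [ 0.0117,  0.1481,  0.9889]])}
side {'intrinsics': array([[346.8763,   0.    , 245.7122],
       [  0.    , 346.8763, 191.9265],
       [  0.    ,   0.    ,   1.    ]]), 'eye': array([ 0.0601, -0.5987,  0.5447]), 'rotation': array([[ 0.7249,  0.3161, -0.6121],
       [-0.6888,  0.3498, -0.635 ],
       [ 0.0134,  0.8819,  0.4713]])}
top pad_top_a [([0.582, 0.129, 0.145], 0.65), ([0.671, -0.017, 0.134], 0.65), ([0.557, 0.273, 0.139], 0.59), ([0.572, 0.198, 0.143], 0.57), ([0.468, 0.129, 0.133], 0.44), ([0.446, 0.199, 0.135], 0.43)]
top dispenser_a [([0.672, -0.019, -0.004], 0.89), ([0.447, 0.197, 0.002], 0.8), ([0.583, 0.12, 0.012], 0.74), ([0.464, 0.13, -0.002], 0.74)
[... 464 characters left out ...]
, ([0.466, 0.131, 0.137], 0.55), ([0.571, 0.196, 0.143], 0.53), ([0.444, 0.199, 0.134], 0.48), ([0.561, 0.272, 0.142], 0.44), ([0.58, 0.127, 0.139], 0.42), ([0.673, -0.016, 0.133], 0.38)]
side dispenser_a [([0.57, 0.2, 0.011], 0.91), ([0.466, 0.127, -0.002], 0.86), ([0.557, 0.272, 0.01], 0.71), ([0.584, 0.121, 0.006], 0.7), ([0.672, -0.013, 0.002], 0.66), ([0.448, 0.199, 0.001], 0.58), ([0.578, 0.005, -0.005], 0.58)]
side rack [([0.578, -0.001, -0.005], 0.68), ([0.56, 0.273, 0.139], 0.67), ([0.568, 0.201, -0.002], 0.66)]
side tray [([0.491, -0.226, 0.003], 0.74)]
side oil_jar [([0.436, 0.001, -0.002], 0.67)]
side felt_wheel [([0.579, 0.004, -0.004], 0.66), ([0.746, 0.097, -0.003], 0.64)]
0.7
```

View pics/top0.png

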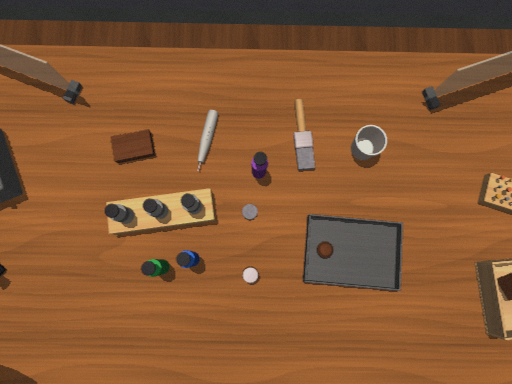

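View pics/side0.png

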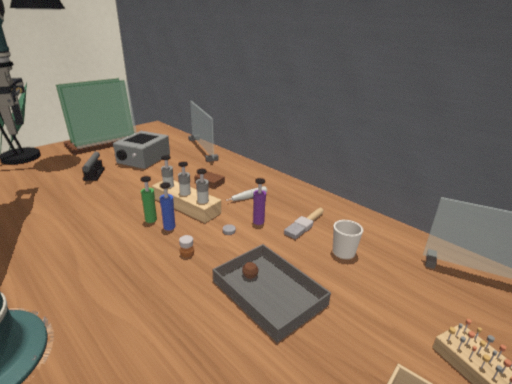

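Run:
```python
from h import *
np.set_printoptions(precision=4,suppress=True)
d=np.load('top0.npy'); W=world('top',d); Ws=world('side',np.load('side0.npy'))
for nm,c in (('a',(.583,.125)),('b',(.571,.199)),('c',(.559,.273)),('x',(.67,-.017)),('y',(.446,.199)),('z',(.466,.13))):
  for w in (W,Ws):
    m=(np.hypot(w[...,0]-c[0],w[...,1]-c[1])<.03)&(w[...,2]>.115)
    P=w[m]; zt=np.median(P[P[:,2]>np.percentile(P[:,2],50)][:,2]); q=P[abs(P[:,2]-zt)<.004]
    (cx,cy),r=cv2.minEnclosingCircle(q[:,:2].astype(np.float32)); print(nm,len(q),zt,(q.max(0)+q.min(0))/2,cx,cy,r)
# rack top
m=(abs(W[...,2]-.045)<.004)&(W[...,0]>.45)&(W[...,0]<.7)&(W[...,1]>.05)&(W[...,1]<.36)
print('rack',cv2.minAreaRect(W[m][:,:2].astype(np.float32)),np.median(W[m][:,2]))
m=(abs(W[...,2]-.035)<.006)&(W[...,0]>.35)&(W[...,0]<.62)&(W[...,1]<-.08)&(W[...,1]>-.38)
print('tray',cv2.minAreaRect(W[m][:,:2].astype(np.float32)))
```

```text
a 147 0.14159153594270224 [0.5826 0.1252 0.1414] 0.5817708969116211 0.12526476383209229 0.01421037595719099
a 43 0.14234133868956747 [0.5817 0.1231 0.1411] 0.5816457271575928 0.12367561459541321 0.014390810392796993
b 152 0.1426083566367592 [0.5715 0.1987 0.1419] 0.5713097453117371 0.19890958070755005 0.013906318694353104
b 42 0.14327380441043708 [0.5705 0.1962 0.1421] 0.57058185338974 0.19639624655246735 0.01517250295728445
c 156 0.14267672787018837 [0.5588 0.2722 0.1421] 0.5592925548553467 0.2724352180957794 0.014000645838677883
c 36 0.14323973512779165 [0.5587 0.2719 0.1421] 0.5564871430397034 0.27168509364128113 0.015089920721948147
x 142 0.13404425459374691 [ 0.671  -0.018   0.1336] 0.6712508201599121 -0.017472997307777405 0.013917759992182255
x 47 0.13473525773399372 [ 0.6702 -0.0189  0.1337] 0.6703977584838867 -0.018416689708828926 0.013689321465790272
y 157 0.13423712600470455 [0.4485 0.1971 0.1333] 0.448804646730423 0.19684967398643494 0.013697730377316475
y 48 0.13519234775230515 [0.4476 0.1948 0.1339] 0.4475586712360382 0.19577671587467194 0.014755643904209137
z 158 0.13435971792833623 [0.4676 0.1297 0.1339] 0.46734049916267395 0.13018646836280823 0.013925127685070038
z 53 0.13484997702185825 [0.4673 0.13   0.1335] 0.4666551649570465 0.1295444816350937 0.014663059264421463
rack ((0.5260846018791199, 0.19245924055576324), (0.16143029928207397, 0.2306004911661148), 8.583803176879883) 0.04430134969100885
tray ((0.48745033144950867, -0.22964873909950256), (0.21115043759346008, 0.15005022287368774), 85.64118957519531)
```

The top view shows the rack at about (160,212), with grey dispensers c, b and a from left to right at (118,212), (154,208) and (191,203). The look-alikes are green (154,267), blue (187,259) and purple (260,165). The tray is at (353,253), with the bead at its left (+y) end (325,250). The pad heights of about 142 mm fit a foot height of 10 mm and strokes of 1–2.5 mm. I'll press c first.

```bash
cat >> h.py <<'E'
np.set_printoptions(precision=4,suppress=True)
PADS={'a':(.582,.1248,.1417),'b':(.571,.198,.1428),'c':(.559,.2722,.1428)}
def R_down(yaw):
    z=np.array([np.cos(yaw),np.sin(yaw),0]); y=np.array([0,0,-1.]); return np.column_stack([np.cross(y,z),y,z])
YR=np.arctan2(.0235,.1474)   # rack yaw
RR=R_down(YR)
def press(k):
    x,y,zt=PADS[k]
    env.movel([x,y,zt+.008],RR,rate=.1); env.pause(.15)
    f0=env.sense()['wrist_force'][2]; print(k,'f0',f0)
    zc=zt+.002; log=[]; hit=0
    while True:
        env.movel([x,y,zc],RR,rate=.03); env.pause(.05)
        s=env.sense(); f=s['wrist_force'][2]-f0; z=s['ee_pos'][2]; st=.144-z
        log.append((round(zc*1e3,1),round(z*1e3,2),round(f,2)))
        if f>12: r='STOP'; break
        if st<.0225 and f>7.0: r='faulty'; break
        if st>.0245 and f>5.8: r='home'; break
        if zc<.1145: r='low'; break
        zc-=.0015 if st<.0235 else .0005
    print(r,log)
    env.movel([x,y,zt+.02],RR,rate=.15); print('t',env.sense()['t'])
    return r
E
python3 - <<'E'
from h import *
s=env.sense()
best=None
for R in (RR,R_down(YR+np.pi)):
    q=solver.inverse_kinematics([.559,.2722,.17],R)
    print(q, None if q is None else np.abs(np.array(q)-s['joint_positions']).max())
E
```

```text
[-0.7408  0.4732  0.3121  1.7329 -0.1714  0.9622 -0.2044] 0.46622881277724704
[-0.279   0.4918 -0.3056  1.6994  0.1723  0.9768  2.6524] 2.7086754633887593
```

Run:
```python
from h import *
effector.grasp(squeeze=15)
env.reach([.559,.2722,.175],RR)
s=env.sense(); print(s['t'],s['ee_pos'],s['gripper_width'],s['wrist_force'])
press('c')
```

```text
3.675 [0.5581 0.2744 0.175 ] 0.0002275534458758343 [-0.3643 -0.0303 -0.4095]
c f0 1.2805444287864385
faulty [(144.8, np.float64(144.74), np.float64(-0.74)), (143.3, np.float64(143.27), np.float64(-0.69)), (141.8, np.float64(141.9), np.float64(-0.42)), (140.3, np.float64(140.34), np.float64(0.6)), (138.8, np.float64(138.7), np.float64(0.65)), (137.3, np.float64(137.15), np.float64(-0.33)), (135.8, np.float64(135.66), np.float64(-1.06)), (134.3, np.float64(134.31), np.float64(0.52)), (132.8, np.float64(133.08), np.float64(3.8)), (131.3, np.float64(131.87), np.float64(6.15)), (129.8, np.float64(130.76), np.float64(7.74))]
t 7.9833
```

Run:
```python
from h import *
for i in range(8):
    env.pause(.05); print(env.sense()['wrist_force'])
p,d=snap('side','side1'); w=world('side',d)
for k,c in PADS.items():
    m=(np.hypot(w[...,0]-c[0],w[...,1]-c[1])<.02)&(w[...,2]>.112)&(w[...,2]<.15)
    P=w[m]; print(k,len(P),np.percentile(P[:,2],[50,75,90]))
cv2.imwrite('pics/side1c.png',cv2.resize(cv2.cvtColor(p[120:250,100:280],cv2.COLOR_RGB2BGR),None,fx=4,fy=4))
```

```text
[-0.5646 -0.3314 -0.9913]
[ 0.2166  0.1726 -1.024 ]
[ 0.2056 -0.165  -0.7572]
[ 0.0784 -0.6322  0.2778]
[0.0446 0.2786 0.5844]
[-0.1813 -0.2389 -0.1639]
[0.2349 0.1114 0.4616]
[-0.4524  0.4859 -0.4467]
a 71 [0.1403 0.1421 0.1429]
b 70 [0.1407 0.143  0.1437]
c 55 [0.132  0.1341 0.1347]
```

View pics/side1c.png

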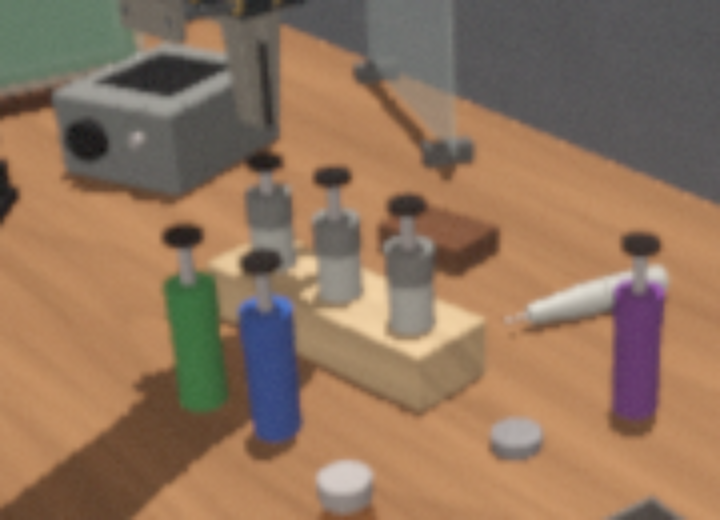

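The picture shows pad c (crop 265,160) now at 0.134, after being pressed to 0.131. The force climbed steadily and the pad eased back about 3 mm, which fits the faulty one. The force readings carry about ±0.6 N of noise, so I'll average them for b and a.

```bash
cat >> h.py <<'E'
def fz(n=6):
    v=[]
    for i in range(n): env.pause(.02); v.append(env.sense()['wrist_force'][2])
    return np.mean(v)
def press2(k,start=None):
    x,y,zt=PADS[k]
    env.movel([x,y,zt+.02],RR,rate=.2)
    env.movel([x,y,zt+.006],RR,rate=.05); env.pause(.1)
    f0=fz(10); print(k,'f0',f0)
    zc=zt+.001; log=[]
    while True:
        env.movel([x,y,zc],RR,rate=.03)
        f=fz()-f0; z=env.sense()['ee_pos'][2]; st=.144-z
        log.append((round(zc*1e3,1),round(float(z)*1e3,2),round(float(f),2)))
        if f>11: r='STOP'; break
        if st<.023 and f>7.0: r='faulty'; break
        if st>.0263 or (st>.0252 and f>6.3): r='home'; break
        if zc<.1145: r='low'; break
        zc-=.002 if st<.0225 else .0007
    print(r,log)
    env.movel([x,y,zt+.02],RR,rate=.15); print('t',env.sense()['t'])
    return r
E
python3 - <<'E'
from h import *
press2('b')
E
```

```text
b f0 0.2973486812702264
home [(143.8, 143.77, -0.41), (141.8, 141.82, 0.09), (139.8, 139.82, 0.92), (137.8, 137.69, 0.98), (135.8, 135.61, 1.02), (133.8, 133.65, 0.22), (131.8, 131.64, 0.96), (129.8, 129.65, 1.24), (127.8, 127.63, 0.67), (125.8, 125.65, 0.6), (123.8, 123.65, 0.62), (121.8, 121.65, 0.89), (119.8, 119.64, 0.35), (119.1, 119.15, 2.36), (118.4, 118.57, 3.69), (117.7, 117.96, 4.9), (117.0, 117.38, 5.77)]
t 16.1333
```

b ran down freely to its bumper. The reading drops while the arm pauses because a friction plunger holds itself. Next is a.

Run:
```python
from h import *
press2('a')
x,y,zt=PADS['a']
p,d=snap('side','side2'); w=world('side',d)
for k,c in PADS.items():
    m=(np.hypot(w[...,0]-c[0],w[...,1]-c[1])<.02)&(w[...,2]>.109)&(w[...,2]<.15)
    P=w[m]; print(k,len(P),np.percentile(P[:,2],[50,75,90]))
cv2.imwrite('pics/side2c.png',cv2.resize(cv2.cvtColor(p[120:250,100:280],cv2.COLOR_RGB2BGR),None,fx=4,fy=4))
```

```text
a f0 0.011977915278392526
home [(142.7, 142.62, -0.01), (140.7, 140.7, 0.37), (138.7, 138.69, 0.64), (136.7, 136.54, 0.91), (134.7, 134.51, 1.14), (132.7, 132.52, 0.81), (130.7, 130.54, 1.28), (128.7, 128.55, 0.9), (126.7, 126.53, 1.03), (124.7, 124.55, 1.01), (122.7, 122.55, 0.86), (120.7, 120.54, 0.69), (120.0, 120.04, 1.55), (119.3, 119.33, 2.16), (118.6, 118.72, 3.45), (117.9, 118.06, 4.89), (117.2, 117.48, 6.0)]
t 23.8167
a 52 [0.1175 0.1182 0.1186]
b 43 [0.1175 0.1184 0.1192]
c 57 [0.1319 0.1344 0.1351]
```

View pics/side2c.png

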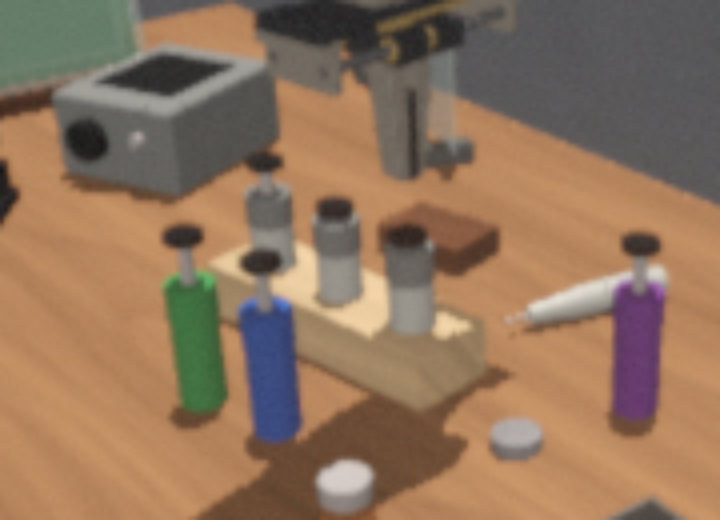

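a is home too: the picture shows a and b with their pads down (crop 408,237 and 335,208; 0.1185–0.119), while c is still raised. So c is faulty. I'll grip it by the collar and lift it.

Run:
```python
from h import *
x,y,_=PADS['c']
env.movel([x,y,.20],RR,rate=.2)
effector.release()
env.movel([x,y,.074],RR,rate=.12)
print(env.sense()['ee_pos'],env.sense()['wrist_force'])
effector.grasp(squeeze=20)
s=env.sense(); print(s['t'],s['gripper_width'],s['wrist_force'])
env.movel([x,y,.12],rate=.08)
env.movel([x,y,.24],rate=.2)
s=env.sense(); print(s['t'],s['gripper_width'],s['wrist_force'],s['ee_pos'])
p,d=snap('side','side3')
w=world('side',d)
for k in 'ab':
    c=PADS[k]; m=(np.hypot(w[...,0]-c[0],w[...,1]-c[1])<.02)&(w[...,2]>.109)&(w[...,2]<.15)
    P=w[m]; print(k,len(P),P.mean(0),np.percentile(P[:,2],[50,75,90]))
q=solver.inverse_kinematics([.484,-.280,.24],RR); print(q)
```

```text
[0.5597 0.2725 0.0748] [ 0.3784 -0.6514 -0.0834]
28.2417 0.035688399558005714 [ 0.044   0.4452 -0.0375]
29.7167 0.03522575255399255 [ 0.3388 -0.5946 -2.2319] [0.5581 0.2718 0.2385]
a 53 [0.5795 0.1208 0.1168] [0.1177 0.1183 0.1191]
b 43 [0.5688 0.1953 0.1171] [0.1176 0.1183 0.1189]
[-0.1534  0.3412  0.7749  1.841  -0.2705  1.0679  0.8828]
```

View pics/side3.png

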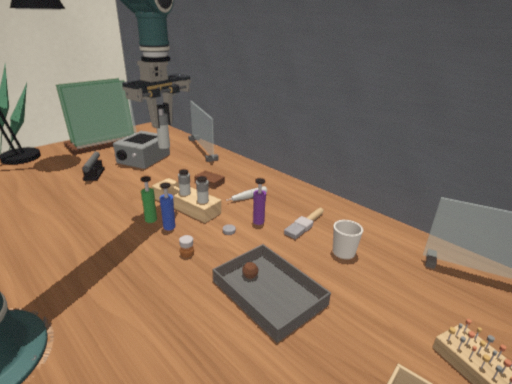

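Dispenser c hangs upright in the gripper at (164,130), and a and b are undisturbed. I'll carry it to the tray.

Run:
```python
from h import *
tx,ty=.484,-.280
yaws=[YR-.35*i for i in range(0,5)]
try: env.movel([tx,ty,.24],RR,rate=.2)
except env.PlanningError as e:
    print('plan',e); env.movel([.52,0,.24],RR,rate=.2); env.reach([tx,ty,.24],RR)
env.movel([tx,ty,.085],RR,rate=.12); env.pause(.2)
s=env.sense(); print(s['t'],s['ee_pos'],s['gripper_width'])
f0=fz(8); zc=.0745
snap('side','side4')
while zc>.0635:
    env.movel([tx,ty,zc],RR,rate=.03); f=fz()-f0
    print(round(zc,4),round(float(f),2),round(float(env.sense()['ee_pos'][2]),4))
    if f>1.6: break
    zc-=.001
print(env.sense()['t'])
```

```text
34.3417 [ 0.4844 -0.2801  0.0855] 0.03568133251110835
0.0745 0.15 0.0745
0.0735 0.09 0.0735
0.0725 -0.1 0.0725
0.0715 -0.07 0.0715
0.0705 0.24 0.0705
0.0695 -0.05 0.0695
0.0685 0.0 0.0685
0.0675 5.22 0.0679
37.575
```

View pics/side4.png

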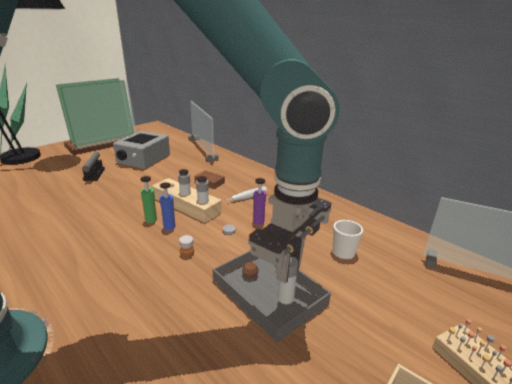

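The foot touched down at a TCP height of 0.068, as predicted, in the tray's -y half (287,285). Next I release, retreat straight up and check.

Run:
```python
from h import *
tx,ty=.484,-.280
effector.release(); env.pause(.1)
env.movel([tx,ty,.26],RR,rate=.15)
env.movel([tx-.03,ty+.22,.28],RR,rate=.25); env.pause(.2)
s=env.sense(); print(s['t'],s['gripper_width'],s['wrist_force'])
p,d=snap('side','side5'); p2,d2=snap('top','top5')
for nm,w in(('side',world('side',d)),('top',world('top',d2))):
  for k,c in {'a':PADS['a'],'b':PADS['b'],'tray':(tx,ty)}.items():
    m=(np.hypot(w[...,0]-c[0],w[...,1]-c[1])<.025)&(w[...,2]>.105)&(w[...,2]<.15)
    P=w[m]
    if len(P): print(nm,k,len(P),P.mean(0),np.percentile(P[:,2],[50,90]))
for n in('dispenser_a','carved_bead','oil_jar','felt_wheel'):
    for c in('top','side'): print(c,n,[(np.round(r['at'],3).tolist(),round(r['score'],2)) for r in tip_of(c,n)])
```

```text
41.2833 0.09209771607863962 [ 0.335 -0.365 -0.617]
side a 87 [0.5784 0.1195 0.1129] [0.1142 0.1189]
side b 77 [0.5683 0.1932 0.1127] [0.1138 0.1189]
side tray 159 [ 0.4818 -0.2812  0.1249] [0.1271 0.1281]
top a 193 [0.5812 0.1239 0.1144] [0.1162 0.1185]
top b 200 [0.5699 0.1972 0.1143] [0.1161 0.1183]
top tray 58 [ 0.4859 -0.2857  0.1264] [0.1263 0.1285]
top dispenser_a [([0.446, 0.2, 0.002], 0.97), ([0.572, 0.2, 0.012], 0.88), ([0.671, -0.018, -0.0], 0.87), ([0.582, 0.124, 0.01], 0.59), ([0.466, 0.128, -0.004], 0.57), ([0.725, 0.273, 0.002], 0.38)]
side dispenser_a [([0.487, -0.282, 0.007], 0.9), ([0.45, 0.199, -0.002], 0.81), ([0.469, 0.128, 0.0], 0.79), ([0.572, 0.201, 0.012], 0.75), ([0.584, 0.122, 0.011], 0.68), ([0.486, -0.28, 0.13], 0.58), ([0.674, -0.016, -0.0], 0.57)]
top carved_bead []
side carved_bead [([0.493, -0.167, 0.001], 0.57)]
top oil_jar [([0.436, -0.001, -0.004], 0.53)]
side oil_jar [([0.434, 0.002, -0.001], 0.76)]
top felt_wheel [([0.575, 0.003, 0.002], 0.73), ([0.582, 0.124, 0.011], 0.63)]
side felt_wheel [([0.578, 0.001, -0.006], 0.41), ([0.493, -0.23, -0.0], 0.35)]
```

View pics/side5.png

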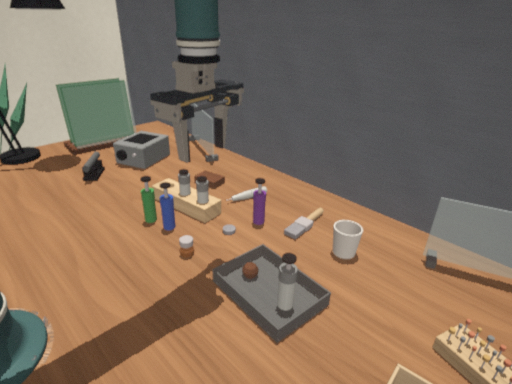

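View pics/top5.png

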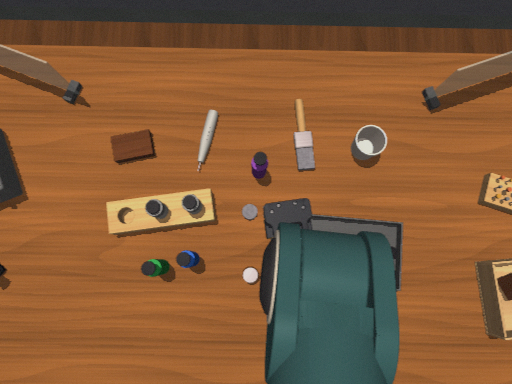

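Dispenser c stands upright in the tray at (287,285) in the side view. a and b are home in the rack, c's hole at (125,215) in the top view is empty, and the bystanders haven't moved.

Run:
```python
from h import *
print(workorder.finish_job())
```

```text
the job is handed in; nothing more can be done
None
```

The job is done and handed in at about 42 s on the robot's clock: dispenser c is the faulty one and now stands upright in the tray's -y half. Dispensers a and b are fully home in the rack.

- **Pressing:** I tested c first, then b, then a. c stiffened from about 9.5 mm; I stopped at about 13 mm of travel with roughly 8–9 N on it, and it eased back about 3 mm. b and a ran down freely onto their bumpers. The highest reading on any of the three was about 9 N, against the 20 N limit.
- **Last checks:**
  - The pads of a and b read about 119 mm above the bench, which puts them fully home (25–25.5 mm).
  - c's pad centre is at about (0.484, -0.282) m, and its foot reads within 4 mm of that.
  - The bead, jar, felt wheel and look-alikes are where they started. The gripper was open and touching nothing.
- **Disagreements:**
  - The force sensor is noisy by about ±0.6 N. Readings were taken with the arm stopped between steps, so it showed only about 1 N where a sound plunger should resist with 3–4 N. I therefore judged by the rise in force and by the pad heights, not by single force values.
  - In the last top picture the arm hid most of the tray, including the bead, so the bead's position comes from the side camera only.

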